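# Level the curing board with its push-to-turn foot

## Task

Two lures are setting in the mould on the grey metal levelling board, but the board stands out of level. Take the red knob of its screw foot, push it fully down against its spring to free the lock, and turn it while keeping it down until the bubble in the yellow-green vial stands between the two black lines. Finish still gripping the knob and keeping it fully down, with the bubble centred, so that I can tighten the lock ring under the board (let go, and the lock would snap to another notch); do not touch the mould, its lures or the vial, and leave the things round the board where they are.

Things in the scene. Friction and masses are not known exactly. Their poses are not given: they have to be found in the camera images.
- board_feet: the levelling board, fixed to the table: grey metal plate 160 x 300 mm, top 58 mm up, on rubber feet. Origin on the table under it; x points away from the robot at yaw 0, y left. Plate: x -80..80, y -175..125 mm. Screw foot with the red knob: x 0, y -135. Plain feet: y 100, height set differently each time. Vial: x -76..-46, y -40..100, top 87 mm up. Mould: x -35..71, y -59..109, top 77 mm up
- red_knob: the red fluted knob; origin in the middle of its top face. Round grip 43 to 45 mm across, 27 mm high, over a black flange 58 mm across, 5 mm thick. Top 58 mm above the plate (116 above the table), 6 mm less when pushed fully down. z: the knob's axis, up; x, a white bar on top, turns with it. Grip it at any yaw; for a long turn regrip between strokes (let go, it springs up and may relock)
- foot_press (a joint): how far the knob is pushed down, m: 0 up and locked, 0.006 fully down. The spring takes 4 N to start and 9 N when fully down. The lock lets the knob turn only beyond about 0.0035
- foot_knob (a joint): knob angle, rad, about 0 at the start, grows anticlockwise seen from above; stops at -1.5 and 5.5. Turns only while pushed down. Anticlockwise raises the knob's end of the board: 1 rad climbs 1.5 mm and moves the bubble 9.6 mm towards the knob (-y); clockwise lowers it. Friction 0.06 N m, twelve lock notches a turn. Needs 1.2 to 3.4 rad from the start
- vial_mid (a point): centre of the vial, a clear yellow-green tube 22 mm across, 110 mm visible, in a black channel 30 x 140 x 29 mm on the plate's robot-side edge; its y runs along the tube, away from the knob. Inner edges of the two black lines: 21.5 mm either side of it. At the start the knob's end is low, so the bubble stands 12 to 33 mm towards +y
- bubble_mid (a point): centre of the white bubble, about 34 mm long, in the vial; it moves along the vial's y towards the higher end, and settles in about 1 s
- lure_mould: blue-green open mould 106 x 168 x 14 mm with a green and a brown lure half sunk in it (highest point 19 mm above the plate), fixed on the plate; origin at the centre of its underside, axes as the plate's
- pliers: long-nose pliers with red handles, 159 x 45 x 10 mm, lying on the right; a bystander
- screwdriver: screwdriver with a yellow handle, 167 mm long, lying on the right; a bystander
- reel_oil: small oil bottle with a red cap, 31 mm across, 95 mm high, standing at the back right; a bystander
- fly_case: small brown wooden case, 70 x 135 x 36 mm, at the left; a bystander
- vial: the vial with its black channel, fixed on the plate; origin at the centre of its underside, axes as the plate's
- lure_box: boxed lure in a dark blue box, 151 x 42 x 28 mm, lying at the back right; a bystander

How it is judged:
On the way, in this order (a step that is already met when the one before it is completed fails the run):
1. the knob is pushed fully down, the board still out of level (value of joint foot_press above 0.0045 m), for 0.2 s.
2. with the knob kept down and gripped, the bubble stands between the lines (value of joint foot_press above 0.0045 m and contact force between the fingers and red_knob above 2 N and y of bubble_mid in the frame of vial_mid between -0.0045 and 0.0045 m), for 0.3 s.
At the end, for the whole second after the job is handed in: the fingers hold the knob (more than 2 N) and keep it down (more than 4.5 of its 6 mm), and the centre of the bubble is within 4.5 mm of the centre of the vial, that is, the bubble lies between the black lines, all through the last second (all of step 2); the arm keeps its last pose, push and grip.
It fails at once if the mould, its lures or the vial are touched (contact force between any of the arm, the fingers and lure_mould above 1 N or contact force between any of the arm, the fingers and vial above 1 N).
It fails at once if a thing beside the board is moved more than 15 mm (distance of any of pliers, screwdriver, reel_oil, fly_case, lure_box from where it was at the start of the episode above 0.015 m).
It also fails if it takes over 72 s, if anything falls off the work surface, if the arm or the gripper's body presses on something with over 40 N, if the wrist force passes 120 N, or if a joint passes its speed limit or range.

## Robot

A 6-joint arm with a two-finger parallel gripper is mounted at the origin on a cart in front of the work surface, level with it; the furniture and walls round the work are solid. World frame = base frame: x ahead of the robot, y to its left, z up, the work surface at z = 0. Lengths are in m, angles in rad, forces in N, time in s.
With the tool pointing down it reaches from about 0.4 to 0.825 m from the base axis. Payload 7 kg.
Tool frame: the origin (TCP) lies at the very end of the fingers, on their centre line; the grasp point (between the pads) lies arm.hold_point_z behind it (arm.hold_point_z is the distance from the TCP to the grasp point, in m); z points along the fingers, y is the line along which they close (so a half turn about z gives the same grasp; the last joint's range is limited). The gripper opens to 88 mm and grips with 3 to 60 N. Pads are 19 mm wide; open, the fingers measure 130 mm over their backs; the gripper's body (78 mm by 193 mm) begins 47 mm behind the grasp point.
Start: joints at [1.532, 0.359, 0.012, 0, -1.224, -0.288], TCP at [0.217, 0.639, 0.227] pointing down, gripper open.
Joint ranges: [-3.07, 3.07], [-1.43, 2.12], [-1.02, 1.25], [-3.03, 1.67], [-3.05, -0], [-3.03, 3.03]. Speed limits (rad/s): [2.39, 2.39, 3.01, 3.14, 3.14, 3.14].

## Interface

Orientations are given as [roll, pitch, yaw] about the fixed x, y, z axes, in that order (R = Rz(yaw) Ry(pitch) Rx(roll)).
In Python, from station import arm, readout, job, grab_frame, camera_params gives the robot as it stands (arm), with the cameras as plain functions, the readings (readout) and the job (job).
- The arm moves only by the tool nudge_tcp, called after "Request:" as name(argument=value, ...) on one line, values as JSON. Schema: {"type":"object","properties":{"increments":{"type":"array","items":{"type":"array","items":{"type":"array","items":{"type":"number"},"minItems":5,"maxItems":5},"minItems":1,"maxItems":20},"minItems":1,"maxItems":1},"grip_n":{"type":"number"},"only":{"type":"string"},"quiet":{"type":"boolean"},"lines":{"type":"string"}},"required":["increments"],"additionalProperties":false}. increments is a list that holds a single list of rows (three levels of brackets), with 1 to 20 rows, each of 5 numbers: the finger opening in m, then dx, dy, dz in parts of the range, where 1.0 means 0.6 m, then a turn about the tool's z in shares of pi rad (1.0 is pi rad); each row is the pose to reach, as a shift and turn from the pose commanded when the call began, along the tool's axes at that moment; what a row does not reach only later rows make up. A row lasts 1/12 s, in which the tool goes at most 0.0417 m and 0.125 rad, less where a joint would pass 70% of its speed; a pose out of reach is approached as far as the arm can. The fingers move at their own pace and stop on an object; grip_n is the grip in N (left out, the last holds). Time passes only in rows, so rows that do not move let the fingers close. The tool returns the time, the measured TCP pose, the force, the opening and the grip force at its end. only (a regular expression) keeps the lines of the reply that match it, lines (a string "A,B") keeps lines A to B, and quiet returns only ok. No shift or turn number may pass 1 either way. Input that does not fit is refused with a message, and nothing moves.
- readout.get_state(): the state, without advancing time (a new reading comes with each control period).
- grab_frame(name): name is "scene" or "side" or "wrist"; returns the picture (400x640x3 uint8, red, green, blue); there is no depth.
- camera_params(name): a dict with "fx", "fy", "cx", "cy" (pixels), "T" (4x4, takes a point from camera to world coordinates); the wrist camera has in their place "hand_eye" (4x4, takes a point from camera to tool coordinates, whose origin is the TCP and whose axes are the flange's). Camera axes: x right, y down, z forward; pixel columns grow to the right and rows downward; lengths in m; the calibration is good to about 2 mm. A picture is of the moment at which its call begins: read the wrist's pose just before it. camera_params takes no time and is no camera call.
- job.job_done(): hands the job in; it is judged then, once.
The state is a dict: "t": time; "q": joint angles; "qd": joint speeds; "joint_efforts": joint torques, N m; "eef_pos": TCP position; "ee_rot": TCP orientation; "force": force on the tool from outside, world axes, zero at the start; "moment": the same for the moment, N m; "width": finger opening in m; "gripper_force": force on a finger pad.
Only numpy, scipy, OpenCV 4.12 (cv2) and the standard library are available. Lean on these libraries where they do the work, as an engineer would, in place of code of your own. Each camera call takes 0.05 s, during which the arm holds its last target. There are 200 camera calls.

## Working session

There is one attempt and no reset: what is moved stays moved. The work goes in short steps, Python scripts to look and compute and a tool call to move; the robot and the scene stay as the last step left them, time stands still between calls to the robot, and variables do not carry over. Pictures are saved under pics/ and viewed, at most 10 in all, crops included, and the job is handed in when it is done.

```bash
ls; mkdir -p pics
```

Run:
```python
from station import arm, readout, job, grab_frame, camera_params
import cv2, numpy as np
s=readout.get_state(); print({k:np.round(v,3).tolist() for k,v in s.items()}, arm.hold_point_z)
for n in("scene","side"):
    p=camera_params(n); print(n,p["fx"],p["cx"],p["cy"],np.round(p["T"],3).tolist())
    cv2.imwrite(f"pics/{n}0.png",grab_frame(n)[:,:,::-1])
p=camera_params("wrist");print(p["fx"],np.round(p["hand_eye"],3).tolist())
```

```text
pics
station.py
{'t': 0.0, 'q': [1.532, 0.359, 0.011, -0.0, -1.224, -0.288], 'qd': [0.001, 0.001, -0.001, -0.001, -0.002, -0.0], 'joint_efforts': [-0.0, -58.272, 29.306, 6.997, 0.007, -0.0], 'eef_pos': [0.217, 0.639, 0.226], 'ee_rot': [3.14, -0.0, -0.327], 'force': [0.661, 0.58, 0.699], 'moment': [-0.038, -0.017, 0.013], 'gripper_force': 0.0, 'width': 0.087} 0.0188
scene 402.691764183103 318.28228714108775 198.8636243772648 [[0.852, -0.358, 0.382, 0.145], [-0.524, -0.57, 0.633, -0.769], [-0.009, -0.739, -0.674, 0.818], [0.0, 0.0, 0.0, 1.0]]
side 416.23116935642287 308.49745460557966 196.70364160655225 [[-1.0, 0.013, 0.009, 0.548], [-0.003, 0.381, -0.925, 0.842], [-0.015, -0.925, -0.38, 0.478], [0.0, 0.0, 0.0, 1.0]]
287.431972303029 [[-0.0, -0.955, -0.298, 0.08], [1.0, -0.0, 0.001, -0.0], [-0.001, -0.298, 0.955, -0.158], [0.0, 0.0, 0.0, 1.0]]
```

View pics/scene0.png

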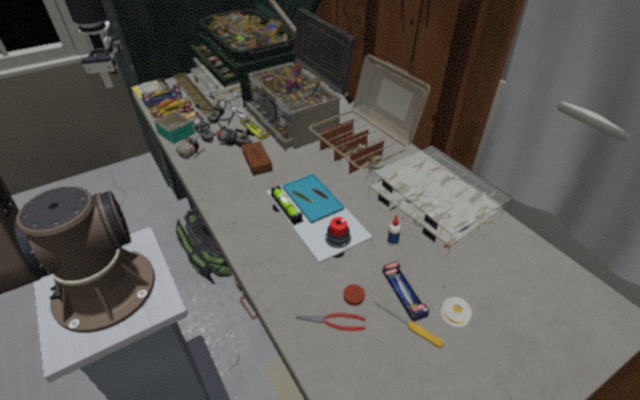

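View pics/side0.png

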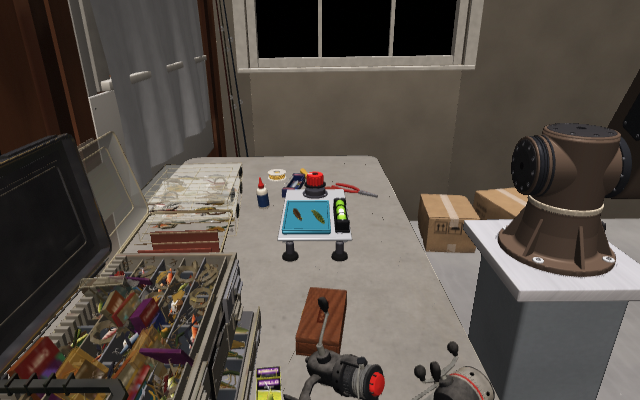

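The scene view shows the knob at about (338,227), the vial at (286,204), the mould at (312,197) and the oil bottle at (394,230). The side view shows the knob at (315,178) and the vial at (341,213). Next I triangulate.

Create h.py:
```python
import numpy as np, cv2
from station import arm, readout, job, grab_frame, camera_params
from scipy.spatial.transform import Rotation as R
def mask(im,kind):
    h=cv2.cvtColor(im,cv2.COLOR_RGB2HSV); H,S,V=[h[...,i].astype(int) for i in range(3)]
    if kind=="red": return ((H<8)|(H>172))&(S>180)&(V>90)
    if kind=="yg": return (H>25)&(H<50)&(S>120)&(V>80)
    if kind=="teal": return (H>85)&(H<105)&(S>120)&(V>70)
def blobs(m,box=None):
    m=m.astype(np.uint8)
    if box is not None:
        k=np.zeros_like(m); x0,y0,x1,y1=box; k[y0:y1,x0:x1]=1; m=m*k
    n,l,st,c=cv2.connectedComponentsWithStats(m)
    o=sorted(range(1,n),key=lambda i:-st[i,4])[:3]
    return [(st[i].tolist(),c[i].round(1).tolist()) for i in o]
def camT(n,s=None):
    p=camera_params(n)
    if n!="wrist": return p,p["T"]
    T=np.eye(4);T[:3,:3]=R.from_euler("xyz",s["ee_rot"]).as_matrix();T[:3,3]=s["eef_pos"]
    return p,T@p["hand_eye"]
def ray(n,uv,s=None):
    p,T=camT(n,s); d=T[:3,:3]@[(uv[0]-p["cx"])/p["fx"],(uv[1]-p["cy"])/p["fy"],1]
    return T[:3,3],d/np.linalg.norm(d)
def tri(rays):
    A=sum(np.eye(3)-np.outer(d,d) for o,d in rays); b=sum((np.eye(3)-np.outer(d,d))@o for o,d in rays)
    x=np.linalg.solve(A,b); return x,[np.linalg.norm(np.cross(x-o,d)) for o,d in rays]
def plane(r,z): o,d=r; return o+d*(z-o[2])/d[2]
```

Run:
```python
from h import *
S=cv2.imread("pics/scene0.png")[:,:,::-1].copy();D=cv2.imread("pics/side0.png")[:,:,::-1].copy()
bS,bD=(300,180,380,260),(290,150,345,205)
a=blobs(mask(S,"red"),bS);b=blobs(mask(D,"red"),bD);print(a,b)
print("knob mid",tri([ray("scene",a[0][1]),ray("side",b[0][1])]))
a=blobs(mask(S,"yg"),(260,170,310,230));b=blobs(mask(D,"yg"),(325,190,360,240));print(a,b)
print("vial",tri([ray("scene",a[0][1]),ray("side",b[0][1])]))
m=mask(S,"teal").astype(np.uint8);m[:170]=0;m[230:]=0;m[:,:270]=0;m[:,360:]=0
box=cv2.boxPoints(cv2.minAreaRect(np.argwhere(m)[:,::-1].astype(np.float32)))
c=cv2.findContours(m,0,2)[0];c=max(c,key=cv2.contourArea);q=cv2.approxPolyDP(c,6,True)[:,0]
for u in q: print(u,plane(ray("scene",u),.077).round(3))
```

```text
[([330, 219, 17, 17, 188], [337.7, 227.6])] [([307, 172, 16, 14, 181], [314.7, 179.1]), ([331, 186, 9, 3, 16], [334.4, 187.4]), ([336, 184, 9, 2, 12], [340.2, 184.4])]
knob mid (array([ 0.54036692, -0.20654449,  0.09704315]), [np.float64(0.00040582090431717907), np.float64(0.00040582090431708556)])
[([273, 188, 24, 28, 173], [284.6, 203.0]), ([304, 198, 1, 1, 1], [304.0, 198.0])] [([336, 200, 11, 20, 117], [340.1, 209.4])]
vial (array([ 0.48109613, -0.0417707 ,  0.08055326]), [np.float64(0.0025744700303123227), np.float64(0.002574470030312489)])
[314 175] [0.609 0.022 0.077]
[283 186] [0.509 0.027 0.077]
[311 221] [ 0.506 -0.135  0.077]
[342 208] [ 0.6   -0.137  0.077]
```

Knob axis is near (0.541, -0.207) and the board's yaw is about 0, both consistent with the mould's corners. I move halfway and turn at the same time, so that q6 has room for one long anticlockwise stroke.

Units first: shifts go in shares of 0.6 m and turns go in shares of pi rad. So 0.34 m / 0.6 = 0.5667, 0.28 m / 0.6 = 0.4667, 2 rad / 3.1416 = 0.6366.

Request:
nudge_tcp(increments=[[[0.087, 0.4667, 0.5667, 0, 0.6366], [0.087, 0.4667, 0.5667, 0, 0.6366], [0.087, 0.4667, 0.5667, 0, 0.6366], [0.087, 0.4667, 0.5667, 0, 0.6366], [0.087, 0.4667, 0.5667, 0, 0.6366], [0.087, 0.4667, 0.5667, 0, 0.6366], [0.087, 0.4667, 0.5667, 0, 0.6366], [0.087, 0.4667, 0.5667, 0, 0.6366], [0.087, 0.4667, 0.5667, 0, 0.6366], [0.087, 0.4667, 0.5667, 0, 0.6366], [0.087, 0.4667, 0.5667, 0, 0.6366], [0.087, 0.4667, 0.5667, 0, 0.6366], [0.087, 0.4667, 0.5667, 0, 0.6366], [0.087, 0.4667, 0.5667, 0, 0.6366], [0.087, 0.4667, 0.5667, 0, 0.6366], [0.087, 0.4667, 0.5667, 0, 0.6366], [0.087, 0.4667, 0.5667, 0, 0.6366], [0.087, 0.4667, 0.5667, 0, 0.6366]]])

```text
t: 1.6
eef_pos: [0.3726, 0.2272, 0.2264]
ee_rot: [3.142, -0.0, -2.323]
force: [-0.5, -0.9, -0.0]
width: 0.0871
gripper_force: 0.0
```

Create go.py:
```python
import sys; from h import *
s=readout.get_state(); t=np.array([float(v) for v in sys.argv[1:4]])
Rm=R.from_euler("xyz",s["ee_rot"]).as_matrix()
print("pos",s["eef_pos"].round(4) if hasattr(s["eef_pos"],"round") else s["eef_pos"],"rot",np.round(s["ee_rot"],4),"q",np.round(s["q"],3)); print("dtool",(Rm.T@(t-np.array(s["eef_pos"]))).round(4),"f",np.round(s["force"],1),"w",s["width"],s["gripper_force"],"t",s["t"])
```

```bash
python3 go.py 0.541 -0.15 0.23
```

```text
pos [0.3726 0.2272 0.2264] rot [ 3.1415e+00 -3.0000e-04 -2.3229e+00] q [ 1.002 -0.047 -0.482 -0.    -1.136 -1.755]
dtool [ 0.1604 -0.3807 -0.0035] f [-0.5 -0.9 -0. ] w 0.08711017934296125 0.0 t 1.6
```

In the tool's units: -0.38 m / 0.6 = -0.6333, 0.16 m / 0.6 = 0.2667, 2 rad / 3.1416 = 0.6366.

Request:
nudge_tcp(increments=[[[0.087, 0.2667, -0.6333, 0, 0.6366], [0.087, 0.2667, -0.6333, 0, 0.6366], [0.087, 0.2667, -0.6333, 0, 0.6366], [0.087, 0.2667, -0.6333, 0, 0.6366], [0.087, 0.2667, -0.6333, 0, 0.6366], [0.087, 0.2667, -0.6333, 0, 0.6366], [0.087, 0.2667, -0.6333, 0, 0.6366], [0.087, 0.2667, -0.6333, 0, 0.6366], [0.087, 0.2667, -0.6333, 0, 0.6366], [0.087, 0.2667, -0.6333, 0, 0.6366], [0.087, 0.2667, -0.6333, 0, 0.6366], [0.087, 0.2667, -0.6333, 0, 0.6366], [0.087, 0.2667, -0.6333, 0, 0.6366], [0.087, 0.2667, -0.6333, 0, 0.6366], [0.087, 0.2667, -0.6333, 0, 0.6366], [0.087, 0.2667, -0.6333, 0, 0.6366], [0.087, 0.2667, -0.6333, 0, 0.6366], [0.087, 0.2667, -0.6333, 0, 0.6366]]])

```text
t: 3.1
eef_pos: [0.5394, -0.1497, 0.2264]
ee_rot: [-3.141, -0.0, 1.963]
force: [-0.3, -0.2, 0.3]
width: 0.087
gripper_force: 0.0
```

Run:
```python
from h import *
import pickle
s=readout.get_state(); im=grab_frame("wrist"); cv2.imwrite("pics/w1.png",im[:,:,::-1]); pickle.dump(s,open("w1.pkl","wb"))
print(blobs(mask(im,"red")),blobs(mask(im,"yg")))
```

```bash
python3 go.py 0.541 -0.207 0.23
```

```text
[([284, 222, 42, 46, 830], [303.4, 247.7]), ([398, 304, 12, 8, 47], [404.7, 306.4]), ([576, 166, 4, 2, 5], [577.6, 166.2])] [([312, 3, 34, 46, 792], [330.5, 22.1]), ([282, 90, 31, 38, 747], [297.2, 108.8]), ([295, 42, 36, 54, 740], [310.9, 73.8])]
pos [ 0.5394 -0.1497  0.2264] rot [-3.1414e+00 -1.0000e-04  1.9632e+00] q [ 0.079  0.17  -0.246 -0.    -1.155 -2.828]
dtool [-0.0536 -0.0204 -0.0036] f [0.2 0.6 0.6] w 0.08687158976972535 0.0 t 3.15
```

View pics/w1.png

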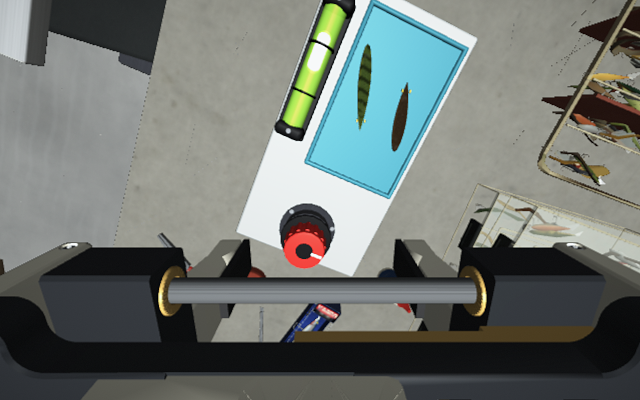

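The wrist view shows the knob top at about (305,251). The bubble is at about (319,48), off-centre towards the far end, and the two lines are near (322,40) and (303,92). The board is clear all round the knob. I move over the knob for a second view.

In the tool's units: -0.053 m / 0.6 = -0.0883, -0.02 m / 0.6 = -0.0333.

Request:
nudge_tcp(increments=[[[0.087, -0.0883, -0.0333, 0, 0], [0.087, -0.0883, -0.0333, 0, 0], [0.087, -0.0883, -0.0333, 0, 0], [0.087, -0.0883, -0.0333, 0, 0]]])

```text
t: 3.48
eef_pos: [0.5407, -0.207, 0.2262]
ee_rot: [-3.141, -0.0, 1.959]
force: [0.4, 0.2, -0.5]
width: 0.0871
gripper_force: 0.0
```

Create see.py:
```python
import sys,pickle; from h import *
n=sys.argv[1]
s=readout.get_state(); im=grab_frame("wrist"); cv2.imwrite(f"pics/{n}.png",im[:,:,::-1]); pickle.dump(s,open(n+".pkl","wb"))
```

```bash
python3 see.py w2
```

Run:
```python
from h import *
import pickle
rs=[]
for n,b in(("w1",(265,205,345,275)),("w2",(230,60,400,280))):
    s=pickle.load(open(n+".pkl","rb")); im=cv2.imread(f"pics/{n}.png")[:,:,::-1].copy()
    # top face: bright red
    h=cv2.cvtColor(im,cv2.COLOR_RGB2HSV);m=(mask(im,"red")&(h[...,2]>215)); bl=blobs(m,b)[0]; x,y,w,hh,_=bl[0]
    k=np.zeros(m.shape,np.uint8);k[y:y+hh,x:x+w]=m[y:y+hh,x:x+w]
    c=max(cv2.findContours(k,0,2)[0],key=cv2.contourArea); (cx,cy),r=cv2.minEnclosingCircle(c); e=cv2.fitEllipse(c)
    print(n,bl,(cx,cy,r),e); rs.append(ray("wrist",(cx,cy),s))
print(tri(rs)); print([plane(r,.114).round(4) for r in rs])
cv2.imwrite("pics/w2c.png",cv2.imread("pics/w2.png"))
```

```bash
python3 go.py 0.541 -0.207 0.23
```

```text
w1 ([284, 233, 36, 35, 452], [297.2, 254.9]) (302.1469421386719, 251.3763427734375, 19.08363914489746) ((301.6758728027344, 251.03411865234375), (30.508098602294922, 34.89413070678711), 126.83963775634766)
w2 ([303, 183, 39, 38, 249], [320.0, 211.7]) (323.0597839355469, 201.28163146972656, 20.40348243713379) ((320.6988830566406, 201.64515686035156), (31.38127899169922, 37.91560745239258), 135.2843780517578)
(array([ 0.54052158, -0.20527772,  0.12006687]), [np.float64(0.00023850546755215551), np.float64(0.0002385054675519939)])
[array([ 0.541 , -0.2083,  0.114 ]), array([ 0.5415, -0.207 ,  0.114 ])]
pos [ 0.5407 -0.2065  0.2263] rot [-3.1413e+00 -3.0000e-04  1.9589e+00] q [-0.027  0.202 -0.206 -0.    -1.164 -2.726]
dtool [-0.0006  0.0001 -0.0037] f [ 0.1 -0.5 -0.6] w 0.08717045106864774 0.0 t 3.5333
```

View pics/w2.png

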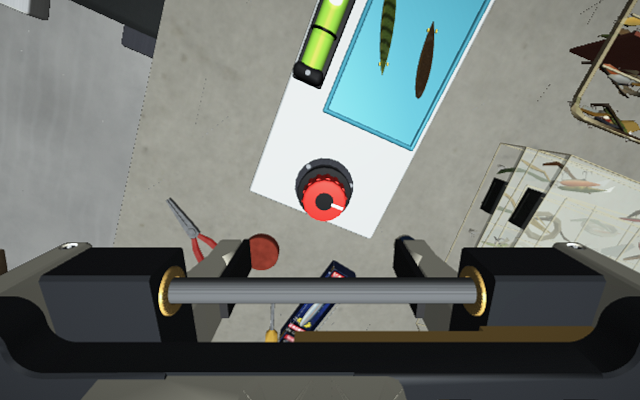

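The second view has the knob top at (323,201). The two-view point is (0.541, -0.207), with a height of 0.115 to 0.120 that agrees with the text. The TCP stands over it. I read the bubble from w1 and descend.

In the tool's units: 0.131 m / 0.6 = 0.2183, 0.13 m / 0.6 = 0.2167.

Request:
nudge_tcp(increments=[[[0.087, 0, 0, 0.0667, 0], [0.087, 0, 0, 0.1333, 0], [0.087, 0, 0, 0.1833, 0], [0.087, 0, 0, 0.2167, 0], [0.087, 0, 0, 0.2183, 0], [0.087, 0, 0, 0.2183, 0]]], grip_n=40)

```text
t: 4.03
eef_pos: [0.5405, -0.2058, 0.0951]
ee_rot: [-3.14, -0.001, 1.959]
force: [-0.5, 0.0, 0.9]
width: 0.0871
gripper_force: 0.0
```

```bash
python3 see.py w3
```

Run:
```python
from h import *
import pickle
im=cv2.imread("pics/w1.png")[:,:,::-1].copy();s=pickle.load(open("w1.pkl","rb"))
c0=np.array([290.,122]);c1=np.array([337.,8])
P=np.array([c0+(c1-c0)*t for t in np.linspace(-.1,1.05,47)])
for p in P: print(p.round(0),plane(ray("wrist",p,s),.08)[:2].round(4), im[int(round(p[1])),int(round(p[0]))])
```

```bash
python3 go.py 0.541 -0.2065 0.09
```

```text
[285. 133.] [ 0.4803 -0.1066] [19 20 22]
[286. 131.] [ 0.4804 -0.1034] [170 178 185]
[288. 128.] [ 0.4805 -0.1003] [142 148 153]
[289. 125.] [ 0.4807 -0.0972] [71 87 40]
[290. 122.] [ 0.4808 -0.0941] [204 235  97]
[291. 119.] [ 0.4809 -0.0911] [208 238 101]
[292. 116.] [ 0.481 -0.088] [207 238 100]
[294. 113.] [ 0.4812 -0.085 ] [221 238 109]
[295. 111.] [ 0.4813 -0.082 ] [226 238 113]
[296. 108.] [ 0.4814 -0.079 ] [223 238 110]
[297. 105.] [ 0.4815 -0.076 ] [222 238 110]
[298. 102.] [ 0.4816 -0.073 ] [219 238 107]
[299.  99.] [ 0.4818 -0.0701] [216 238 106]
[301.  96.] [ 0.4819 -0.0672] [229 238 116]
[302.  94.] [ 0.482  -0.0643] [235 243 118]
[303.  91.] [ 0.4821 -0.0614] [ 99 106  67]
[304.  88.] [ 0.4822 -0.0585] [230 238 117]
[305.  85.] [ 0.4823 -0.0556] [229 237 116]
[306.  82.] [ 0.4825 -0.0528] [227 237 114]
[308.  79.] [ 0.4826 -0.0499] [230 237 118]
[309.  76.] [ 0.4827 -0.0471] [230 237 118]
[310.  74.] [ 0.4828 -0.0443] [230 237 119]
[311.  71
[... 587 characters left out ...]
0066] [246 248 251]
[328.  31.] [ 0.4844 -0.004 ] [223 237 112]
[329.  28.] [ 0.4845 -0.0014] [218 234 108]
[330.  25.] [0.4846 0.0011] [218 234 109]
[331.  22.] [0.4847 0.0037] [218 234 108]
[332.  19.] [0.4848 0.0062] [219 234 108]
[333.  17.] [0.4849 0.0088] [216 234 107]
[335.  14.] [0.485  0.0113] [207 231  99]
[336.  11.] [0.4851 0.0138] [201 227  94]
[337.   8.] [0.4852 0.0162] [201 227  93]
[338.   5.] [0.4853 0.0187] [44 51 26]
[339.   2.] [0.4854 0.0212] [34 36 37]
pos [ 0.5416 -0.2061  0.0965] rot [3.1413e+00 6.0000e-04 1.9586e+00] q [-2.600e-02  3.200e-01 -3.710e-01  1.000e-03 -8.790e-01 -2.728e+00]
dtool [-0.0002 -0.0007  0.0065] f [0.3 0.4 1.6] w 0.0871004980421365 0.0 t 4.0833
```

The lines are at y -0.061 and -0.017, so their middle is -0.039. The bubble runs from -0.040 to -0.005, so its middle is -0.0227. That is 16.5 mm off, or about 1.72 rad. I grip and press.

In the tool's units: 0.002 m / 0.6 = 0.0033.

Request:
nudge_tcp(increments=[[[0.087, 0, 0, 0.0033, 0], [0.03, 0, 0, 0.0033, 0], [0.03, 0, 0, 0.0033, 0], [0.03, 0, 0, 0.0033, 0], [0.03, 0, 0, 0.0033, 0], [0.03, 0, 0, 0.0033, 0], [0.03, 0, 0, 0.0033, 0], [0.03, 0, 0, 0.0033, 0], [0.03, 0, 0, 0.0033, 0], [0.03, 0, 0, 0.0033, 0]]], grip_n=45)

```text
t: 4.92
eef_pos: [0.5417, -0.2062, 0.0938]
ee_rot: [3.14, 0.0, 1.957]
force: [2.2, 1.4, 0.1]
width: 0.0417
gripper_force: 45.0
```

```bash
python3 go.py 0.541 -0.2065 0.09
```

```text
pos [ 0.5417 -0.2062  0.0938] rot [3.1402e+00 5.0000e-04 1.9566e+00] q [-0.027  0.323 -0.374 -0.    -0.873 -2.729]
dtool [-0.     -0.0008  0.0038] f [2.2 1.4 0.1] w 0.04174401305074631 44.9798583984375 t 4.9167
```

In the tool's units: 0.007 m / 0.6 = 0.0117, 0.006 m / 0.6 = 0.01.

Request:
nudge_tcp(increments=[[[0.03, 0, 0, 0.0033, 0], [0.03, 0, 0, 0.0067, 0], [0.03, 0, 0, 0.01, 0], [0.03, 0, 0, 0.0117, 0], [0.03, 0, 0, 0.0117, 0], [0.03, 0, 0, 0.0117, 0]]])

```text
t: 5.42
eef_pos: [0.542, -0.2063, 0.0876]
ee_rot: [3.14, 0.001, 1.957]
force: [1.3, 4.0, 8.5]
width: 0.0421
gripper_force: 45.0
```

```bash
python3 go.py 0.541 -0.2065 0.09
```

```text
pos [ 0.542  -0.2063  0.0876] rot [3.1396e+00 1.1000e-03 1.9571e+00] q [-0.026  0.33  -0.381  0.    -0.858 -2.729]
dtool [ 0.0002 -0.001  -0.0024] f [1.3 4.  8.5] w 0.04212282359301402 44.99972999095917 t 5.4167
```

In the tool's units: 0.002 m / 0.6 = 0.0033, 0.001 m / 0.6 = 0.0017.

Request:
nudge_tcp(increments=[[[0.03, 0, 0, 0.0017, 0], [0.03, 0, 0, 0.0033, 0], [0.03, 0, 0, 0.0033, 0], [0.03, 0, 0, 0.0033, 0]]])

```text
t: 5.75
eef_pos: [0.5425, -0.2065, 0.0872]
ee_rot: [3.139, 0.002, 1.958]
force: [-2.4, 5.7, 20.3]
width: 0.0421
gripper_force: 45.0
```

```bash
python3 go.py 0.541 -0.2065 0.09
```

```text
pos [ 0.5425 -0.2065  0.0872] rot [3.1387e+00 2.3000e-03 1.9577e+00] q [-2.600e-02  3.300e-01 -3.810e-01  1.000e-03 -8.550e-01 -2.729e+00]
dtool [ 0.0005 -0.0014 -0.0028] f [-2.4  5.7 20.3] w 0.042056839363306245 45.018237233161926 t 5.75
```

The force has risen to 20 N with no further travel, so the knob is on its stop. I turn 0.8 rad first; anticlockwise is a negative turn about tool z.

In the tool's units: -0.8 rad / 3.1416 = -0.2546.

Request:
nudge_tcp(increments=[[[0.03, 0, 0, 0, -0.0318], [0.03, 0, 0, 0, -0.0637], [0.03, 0, 0, 0, -0.0955], [0.03, 0, 0, 0, -0.1273], [0.03, 0, 0, 0, -0.1592], [0.03, 0, 0, 0, -0.191], [0.03, 0, 0, 0, -0.2228], [0.03, 0, 0, 0, -0.2546], [0.03, 0, 0, 0, -0.2546], [0.03, 0, 0, 0, -0.2546]]])

```text
t: 6.58
eef_pos: [0.543, -0.2065, 0.0883]
ee_rot: [3.141, 0.005, 2.759]
force: [-3.9, 6.3, 26.8]
width: 0.0421
gripper_force: 45.1
```

```bash
python3 go.py 0.541 -0.2065 0.09; python3 see.py w4
```

```text
pos [ 0.543  -0.2065  0.0883] rot [3.1409 0.0052 2.7586] q [-2.600e-02  3.290e-01 -3.810e-01  1.000e-03 -8.560e-01 -1.929e+00]
dtool [ 0.0018 -0.0007 -0.0017] f [-3.9  6.3 26.8] w 0.042079456021291775 45.065608620643616 t 6.5833
```

View pics/w4.png

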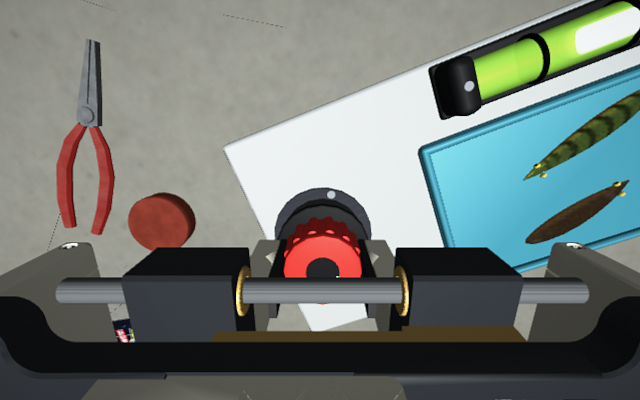

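The wrist view shows the knob still gripped. The bubble's near end is at about (577,48) and the near line at (545,57), so it is moving the right way. The TCP rose 1.1 mm with the screw, as it should. I turn the remaining 0.9 rad and give the height way to match.

In the tool's units: -0.0014 m / 0.6 = -0.0023, -0.0012 m / 0.6 = -0.002, -0.92 rad / 3.1416 = -0.2928.

Request:
nudge_tcp(increments=[[[0.03, 0, 0, -0.0003, -0.0318], [0.03, 0, 0, -0.0005, -0.0637], [0.03, 0, 0, -0.0008, -0.0955], [0.03, 0, 0, -0.001, -0.1273], [0.03, 0, 0, -0.0013, -0.1592], [0.03, 0, 0, -0.0015, -0.191], [0.03, 0, 0, -0.0018, -0.2228], [0.03, 0, 0, -0.002, -0.2546], [0.03, 0, 0, -0.0023, -0.2865], [0.03, 0, 0, -0.0023, -0.2928], [0.03, 0, 0, -0.0023, -0.2928], [0.03, 0, 0, -0.0023, -0.2928], [0.03, 0, 0, -0.0023, -0.2928], [0.03, 0, 0, -0.0023, -0.2928], [0.03, 0, 0, -0.0023, -0.2928], [0.03, 0, 0, -0.0023, -0.2928], [0.03, 0, 0, -0.0023, -0.2928], [0.03, 0, 0, -0.0023, -0.2928], [0.03, 0, 0, -0.0023, -0.2928], [0.03, 0, 0, -0.0023, -0.2928]]])

```text
t: 8.3
eef_pos: [0.5429, -0.2064, 0.0897]
ee_rot: [-3.138, 0.004, -2.605]
force: [-4.1, 7.7, 27.7]
width: 0.0425
gripper_force: 45.1
```

```bash
python3 go.py 0.541 -0.2065 0.09; python3 see.py w5
```

```text
pos [ 0.5429 -0.2064  0.0897] rot [-3.138   0.0037 -2.6052] q [-2.600e-02  3.270e-01 -3.790e-01  1.000e-03 -8.590e-01 -1.009e+00]
dtool [ 0.0017  0.001  -0.0003] f [-4.1  7.7 27.7] w 0.04245296847538724 45.079801082611084 t 8.3
```

View pics/w5.png

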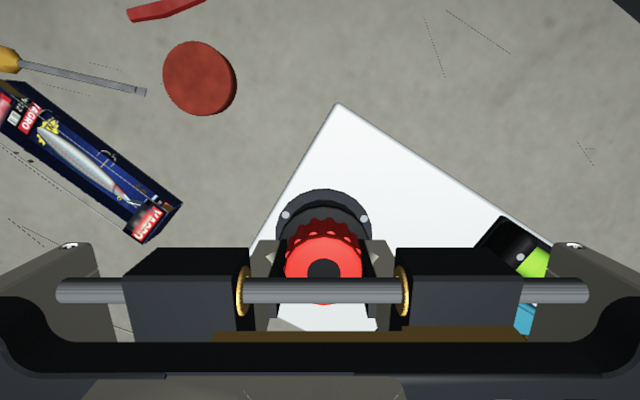

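The wrist view shows the knob gripped, but the vial is now hidden behind the gripper. I check the bubble in the scene and side cameras.

Run:
```python
from h import *
a=grab_frame("scene");b=grab_frame("side")
cv2.imwrite("pics/s5.png",a[:,:,::-1]);cv2.imwrite("pics/d5.png",b[:,:,::-1])
A=cv2.resize(a[175:230,260:315],(400,400),interpolation=cv2.INTER_CUBIC);B=cv2.resize(b[190:240,315:365],(400,400),interpolation=cv2.INTER_CUBIC)
cv2.imwrite("pics/c5.png",np.hstack([A,B])[:,:,::-1])
```

```text
(no output)
```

View pics/c5.png

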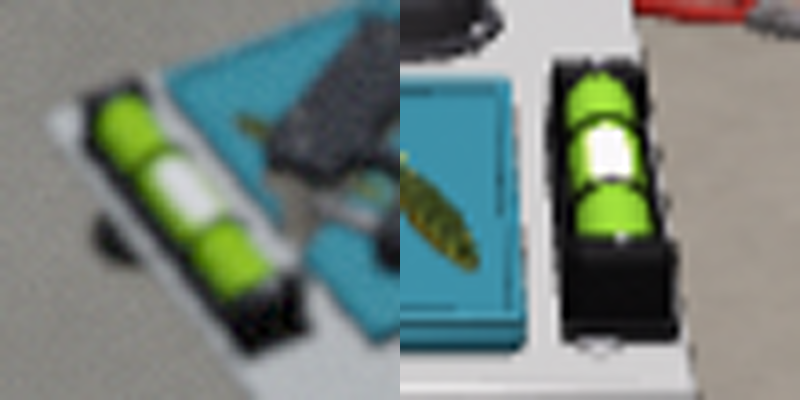

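The bubble (188,190 in the left crop; 608,152 in the right) lies between the two lines in both views. I put numbers on it.

Run:
```python
from h import *
a=cv2.imread("pics/s5.png")[:,:,::-1].copy();b=cv2.imread("pics/d5.png")[:,:,::-1].copy()
for n,im,(ox,oy),sc in(("scene",a,(260,175),55/400),("side",b,(315,190),50/400)):
    # world points on the tube top line (x .481), z .084: sample along y
    p,T=camT(n)
    ys=np.arange(-0.1,0.022,0.001); acc=[]
    for y in ys:
        r=[]
        for x in np.arange(.477,.4875,.0015):
            q=np.linalg.inv(T)@[x,y,.085,1]; u,v=p["fx"]*q[0]/q[2]+p["cx"],p["fy"]*q[1]/q[2]+p["cy"]
            r.append(cv2.getRectSubPix(im,(1,1),(float(u),float(v)))[0,0])
        acc.append(np.mean(r,0))
    acc=np.array(acc); B=acc[:,2]; G=acc[:,1]
    w=np.clip(B-(B[(ys>-.07)&(ys<-.01)].max()*.4),0,None)*((ys>-.065)&(ys<-.012))
    l1=ys[np.argmin(np.where((ys>-.072)&(ys<-.05),G,999))];l2=ys[np.argmin(np.where((ys>-.028)&(ys<-.005),G,999))]
    print(n,"lines",l1,l2,"mid",(l1+l2)/2,"bubble",(w*ys).sum()/w.sum())
    print(" ".join(f"{int(g)}/{int(c)}" for g,c in zip(G[::3],B[::3])))
```

```text
scene lines -0.06099999999999997 -0.01499999999999993 mid -0.03799999999999995 bubble -0.03909279436551886
85/82 114/83 145/69 172/60 186/55 187/53 186/54 185/52 184/49 183/43 181/40 173/37 158/45 150/76 166/122 189/163 203/190 206/200 207/202 207/203 206/203 207/204 207/203 206/202 203/197 199/182 186/150 163/102 140/56 142/38 163/42 179/47 185/48 185/45 185/45 184/42 183/39 179/34 169/34 146/40 112/48
side lines -0.06499999999999997 -0.018999999999999934 mid -0.041999999999999954 bubble -0.03847505284094446
72/53 93/44 128/44 172/50 200/55 210/57 216/58 217/58 217/58 217/58 199/53 146/36 119/32 145/51 175/90 212/164 236/212 240/221 243/226 244/229 245/233 245/235 244/236 244/235 241/227 238/218 183/156 130/93 147/62 166/42 193/50 208/54 212/56 213/56 213/56 213/56 213/56 213/58 187/63 132/70 85/59
```

Both views put the bubble within about 1 to 3 mm of centre. They err in opposite directions, as expected with the bubble lying slightly below the tube top, so it is centred. The turn of 1.72 rad also agrees with the first measurement. The knob is held at 45 N and is on its stop.

```bash
python3 go.py 0.541 -0.2065 0.09; python3 -c "
from station import arm, readout, job, grab_frame, camera_params
print(job.job_done())"
```

```text
pos [ 0.5429 -0.2065  0.0897] rot [-3.138   0.0037 -2.6052] q [-2.600e-02  3.270e-01 -3.790e-01  1.000e-03 -8.590e-01 -1.009e+00]
dtool [ 0.0017  0.001  -0.0004] f [-3.9  7.4 28.1] w 0.04233626868487703 45.07979393005371 t 8.45
the job is handed in; nothing more can be done
None
```

I handed the job in with the red knob gripped at 45 N and held down on its stop, turned about 1.72 rad anticlockwise; the scene and side cameras put the bubble about 1 and 3.5 mm either side of centre, between the lines, and no verdict came back.

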